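# Shut and bolt the guard of the board test box

## Robot

A 6-joint arm with a two-finger parallel gripper is mounted at the origin on the work surface; the furniture and walls round the work are solid. World frame = base frame: x ahead of the robot, y to its left, z up, the work surface at z = 0. Lengths are in mm, angles in rad, forces in N, time in s.
With the tool pointing down it reaches from about 350 to 1000 mm from the base axis. Payload 7.1 kg.
Tool frame: the origin (TCP) lies at the very end of the fingers, on their centre line; the grasp point (between the pads) lies 19 mm behind it; z points along the fingers, y is the line along which they close (so a half turn about z gives the same grasp; the last joint's range is limited). The gripper opens to 85 mm and grips with 20 to 120 N. Pads are 22 mm wide; open, the fingers measure 114 mm over their backs; the gripper's body (76 mm by 85 mm) begins 54 mm behind the grasp point. The pads swing forward as they close: fully open they stand 13 mm farther back than shut.
Start: joints at [1.288, 0.423, 1.63, -0, 1.089, -0.019], TCP at [162.938, 603.371, 231.319] pointing down, gripper open.
Joint ranges: [-3, 3], [-0.9, 2.11], [0.09, 2.58], [-1.31, 4.45], [0.11, 2.69], [-2.54, 2.54]. Speed limits (rad/s): [2.39, 2.39, 3.01, 3.14, 3.14, 3.14].

## Interface

Orientations are given as a unit quaternion [x, y, z, w].
In Python, from plant import manip gives the robot as it stands.
- The arm moves only by the tool step_arm, never from a script. Its arguments are lists of equal length, an entry for each row: "xyz": the shift along the tool's x, y, z in mm, a list of three; "twist": the turn, a rotation vector about the tool's x, y, z in rad, a list of three. A call has exactly 5 rows; each row shifts and turns the commanded pose from where the row before left it, along the tool's axes as they then stand; what a row does not reach is not made up. A row lasts 1/8 s, in which the tool goes at most 62.5 mm and 10.7 degrees, less where a joint would pass 70% of its speed; a pose out of reach is approached as far as the arm can. A call is refused whole if a number of a shift passes 62.5 or a number of a turn 0.188, either way. A call with a gripper value outside its range is refused whole. "grip" is the opening, from 0 (shut) to 1 (fully open), set as the call begins (left out, the last holds). The fingers move at their own pace and stop on an object; "force" is the grip in N (left out, the last holds). Time passes only in rows, so rows that do not move let the fingers close, or fill a call up. It gives the time, the measured TCP pose, the force, the opening and the grip force at its end, in the units of the state.
- manip.get_state(): the state, without advancing time (a new reading comes with each control period).
- manip.camera(name): name is "side" or "top"; returns a dict with "img" (420x560x3 uint8, red, green, blue), "depth" (420x560 float32, mm along the optical axis (not along the pixel's ray), 0 where there is no reading), "camera_matrix" (3x3 intrinsics, pixels), "dist_coeffs" ([k1, k2, p1, p2, k3] as OpenCV has them; the pictures are not rectified), "eye" and "attitude" of the camera in the world. Camera axes: x right, y down, z forward; pixel columns grow to the right and rows downward; lengths in mm; the calibration is good to about 2 mm. A picture is of the moment at which its call begins.
- manip.hand_in(): hands the job in; it is judged then, once.
The state is a dict: "time_s": time; "joints": joint angles; "joint_velocities": joint speeds; "joint_efforts": joint torques, N m; "tcp_pos": TCP position; "eef_rot": TCP orientation; "force": force on the tool from outside, world axes, zero at the start; "ft_torque": the same for the moment, N m; "opening": opening from 0.0 (shut) to 1.0 (fully open); "grip_force": force on a finger pad.
Only numpy, scipy, OpenCV 4.12 (cv2) and the standard library are available. Lean on these libraries where they do the work, as an engineer would, in place of code of your own. Each camera call takes 0.05 s, during which the arm holds its last target. There are 200 camera calls.

## Task

A charger board is waiting in the test box. Push the clear guard down until it is shut, then hold the spring catch down with one fingertip while the other slides the bolt fully home through the eye of the guard, and let go so that the catch springs up and locks the bolt. Only push and press with the fingers: nothing is to be picked up, and the board and the tools lying beside the box stay where they are.

Things in the scene. Friction and masses are not known exactly. Their poses are not given: they have to be found in the camera images.
- test_box: Guarded test box fixed to the bench: aluminium plate 137 (x) by 140 mm (y), upper face 20 mm high. Origin at bench height under the box; x points from the front ledge to the guard's hinge, y along the bolt's way home, z up. On the front ledge, going along +x: the catch's black press bar, the bolt with its upright tab, then the guard. Fixed parts are at most 46 mm high.
- hinge_line (a point): Middle of the guard's hinge line: at x +18, y 0, z 24 mm in the frame of test_box; the hinge runs along y.
- guard (a joint): Clear framed guard, 46 (x) by 96 mm (y), hinged on its far (+x) side; rad: 0 shut, grows as its front rises (to 1.2). A stiff hinge holds it where it is left; about 2 N down on its front edge moves it. Shut, its top is 50 mm high. The steel eye on its front (y +34 to +46 mm, top 44 mm high when shut) comes down into the bolt's way; the bolt enters it only with the guard shut.
- guard_strip (a point): Middle of the top of the black rubber press strip (14 by 60 mm, long along y, 4 mm thick) at the front edge of the guard's top; moves and tilts with the guard. Shut, it is 40 mm from the hinge line along -x of test_box and 30 mm higher than it, 54 mm above the bench.
- catch (a joint): Spring catch, pressed straight down, in m: 0 up, 0.010 fully down; about 2.5 N to start, 6 N fully down. Its steel tooth locks the bolt in a notch at either end of the bolt's way. From 0.006 down the bolt is free. Let go between the notches it rests under the bolt; at a notch it springs up to 0.
- catch_top (a point): Middle of the top of the catch's black press bar: 18 (x) by 68 mm (y), top 62 mm above the bench when up, 52 mm when fully down; at x -93, y -26 mm in the frame of test_box; it moves only up and down.
- bolt (a joint): Bolt that slides along +y of test_box, in m: 0 drawn back (start), 0.030 fully home; about 3 N moves it when the catch is down.
- bolt_tab (a point): Middle of the top of the bolt's upright black tab: 26 (x) by 8 mm thick (y), 42 to 82 mm above the bench; at x -53 mm in the frame of test_box (40 mm beyond the press bar's middle) and y -26 mm at the start; moves with the bolt. It is pushed on its flat -y side, where more than 35 mm is free and nothing on the ledge but the press bar is higher than 46 mm.
- board_under_test: Green charger board with a yellow transformer, 48 by 34 by 18 mm, lying loose in the black nest under the guard; origin under its middle.
- hex_key_set: Folding set of hex keys, 29 by 90 by 20 mm, loose on the bench beside the -y side of the box; origin under its middle.
- esd_brush: Flat black brush, 30 by 158 by 10 mm, loose on the bench in front of the row of bins; origin under its middle.

How it is judged (in metres and radians):
On the way, in this order (a step that is already met when the one before it is completed fails the run):
1. the guard is shut while the bolt is still drawn back (value of joint guard below 0.03 rad and value of joint bolt below 0.004 m), for 0.1 s.
2. a finger holds the catch down while another pushes the bolt out of its notch (value of joint each of catch, bolt above 0.004 m and contact force between the fingers and catch above 0.5 N and contact force between the fingers and bolt above 0.5 N and value of joint bolt below 0.027 m), for 0.05 s.
At the end, for the whole second after the job is handed in: The guard is shut (within 0.03 rad), the bolt is home through its eye (at least 27.5 of 30 mm), the catch has sprung up again (within 2 mm) and locks it, and the board still lies in its nest (value of joint guard below 0.03 rad and value of joint bolt above 0.0275 m and value of joint catch below 0.002 m and horizontal distance between board_under_test and test_box below 0.02 m and z of board_under_test in the frame of test_box below 0.03 m); the robot touches nothing.
It fails at once if the board is lifted or pushed out of its nest (z of board_under_test in the frame of test_box above 0.036 m or distance of board_under_test from where it was at the start of the episode above 0.02 m).
It fails at once if a tool beside the box is moved more than 20 mm or picked up (distance of any of hex_key_set, esd_brush from where it was at the start of the episode above 0.02 m).
It also fails if it takes over 48 s, if anything falls off the work surface, if the arm or the gripper's body presses on something with over 40 N, if the wrist force passes 120 N, or if a joint passes its speed limit or range.

## Working session

There is one attempt and no reset: what is moved stays moved. The work goes in short steps, Python scripts to look and compute and a tool call to move; the robot and the scene stay as the last step left them, time stands still between calls to the robot, and variables do not carry over. Pictures are saved under pics/ and viewed, at most 10 in all, crops included, and the job is handed in when it is done.

Besides the shell and the picture viewer there is one more tool, called after ">>>" as name(argument=value, ...) on one line, values as JSON. step_arm: Moves the arm, as the interface text tells. Its arguments: {"type":"object","properties":{"xyz":{"type":"array","items":{"type":"array","items":{"type":"number"}}},"twist":{"type":"array","items":{"type":"array","items":{"type":"number"}}},"grip":{"type":"number"},"force":{"type":"number"}},"required":["xyz","twist"]}

```bash
mkdir -p pics
cat > h.py <<'E'
from plant import manip
import numpy as np, cv2
from scipy.spatial.transform import Rotation as R
def shot(n):
    c=manip.camera(n); np.savez('last_%s.npz'%n,**{k:np.array(v) for k,v in c.items()}); return c
def load(n): return dict(np.load('last_%s.npz'%n))
def rot(c):
    a=np.array(c['attitude'],float); return R.from_quat(a).as_matrix() if a.size==4 else a.reshape(3,3)
def px(c,u,v,z=None):
    p=cv2.undistortPoints(np.array([[[u,v]]],float),np.array(c['camera_matrix'],float),np.array(c['dist_coeffs'],float))[0,0]
    r=np.array([p[0],p[1],1.]); e=np.array(c['eye'],float); d=rot(c)@r
    if z is None:
        D=np.array(c['depth']); w=D[int(v)-1:int(v)+2,int(u)-1:int(u)+2]; return e+d*np.median(w[w>0])
    return e+d*(z-e[2])/d[2]
E
python3 - <<'E'
from h import *
for n in('side','top'):
    c=shot(n); print(n,c['eye'],c['attitude']); cv2.imwrite(f'pics/{n}0.png',cv2.cvtColor(c['img'],cv2.COLOR_RGB2BGR))
print(manip.get_state())
E
```

```text
side [334.41577544 780.19756352 458.89551535] [-0.09731724  0.84287455 -0.52578891  0.06031471]
top [338.46521766  29.38204064 924.51378032] [ 0.70417337 -0.70331734  0.07835164 -0.05784124]
{'time_s': 0.1, 'joints': array([ 1.28802386e+00,  4.23780994e-01,  1.63060966e+00,  1.00153017e-05,
        1.08859405e+00, -1.89780018e-02]), 'joint_velocities': array([ 3.08779201e-04, -5.41940265e-04, -2.05260393e-03, -1.34147929e-03,
        7.78009723e-04,  6.21076258e-05]), 'joint_efforts': array([-2.56023541e-04, -5.58427012e+01, -2.82442868e+01,  1.91618625e-05,
        2.98889150e-03, -2.38653982e-06]), 'tcp_pos': array([162.78809645, 602.91837373, 230.61461236]), 'eef_rot': array([ 1.31517405e-01,  9.91313617e-01, -6.87450953e-04, -1.08999557e-04]), 'force': array([ 0.0701935 ,  0.16876216, -0.53518077]), 'ft_torque': array([ 0.00610924,  0.00662826, -0.00640957]), 'grip_force': 0.0, 'opening': 0.9981936655936594}
```

View pics/top0.png

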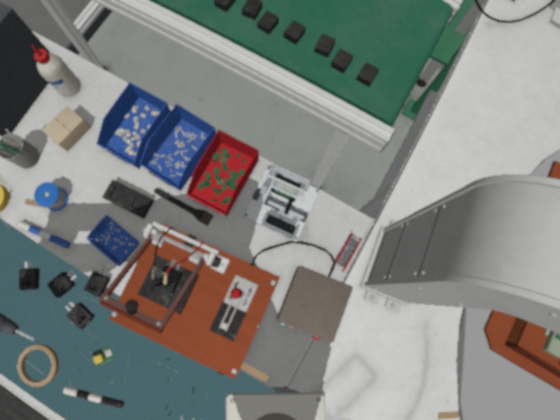

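View pics/side0.png

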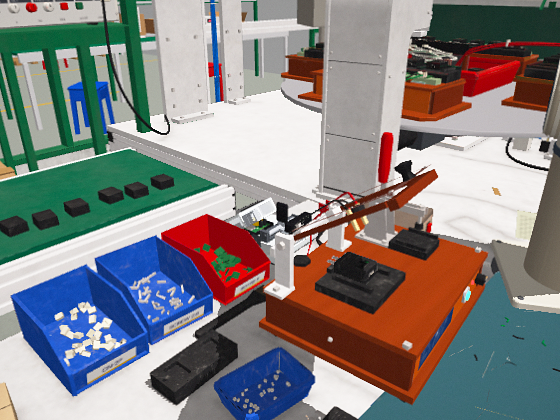

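The test box is the small aluminium one at about (283,203) in the top view and (285,215) in the side view. I'll enlarge both.

Run:
```python
from h import *
for n,(u,v,w,h) in dict(top=(235,155,100,90),side=(225,170,130,90)).items():
    c=load(n); s=7 if n=='top' else 6
    im=cv2.resize(c['img'][v:v+h,u:u+w],None,fx=s,fy=s,interpolation=cv2.INTER_CUBIC)[:,:,::-1].copy()
    for k in range(0,w,10): cv2.putText(im,str(u+k),(k*s,8),0,.35,(0,0,255)); cv2.line(im,(k*s,8),(k*s,14),(0,0,255))
    for k in range(10,h,10): cv2.putText(im,str(v+k),(0,k*s),0,.35,(0,0,255))
    cv2.imwrite(f'pics/{n}1.png',im)
c=load('top'); print(rot(c).round(2)); 
for p in [(283,203),(262,230),(285,225)]: print(px(c,*p))
```

```text
[[-0.   -0.98  0.19]
 [-1.   -0.   -0.03]
 [ 0.03 -0.19 -0.98]]
[536.69119323 -18.33669592  36.37219091]
[478.20494577  30.19300971   3.18874205]
[480.32077028 -20.98217844  64.34781647]
```

View pics/top1.png

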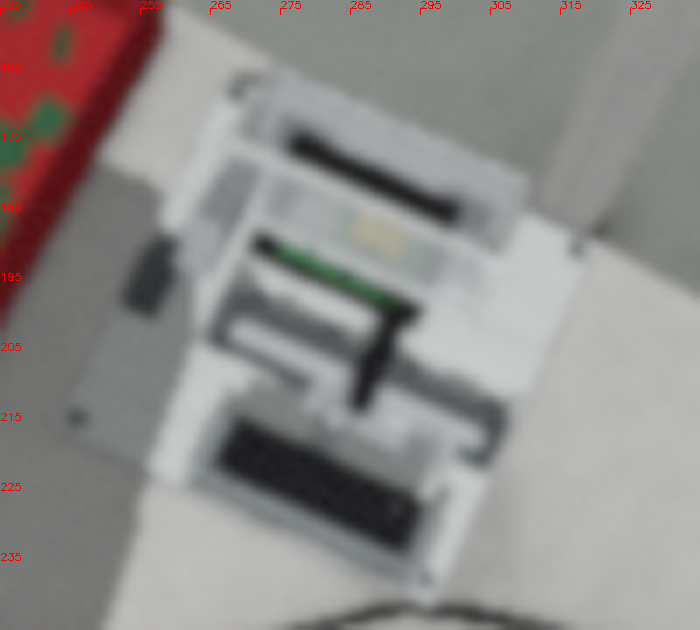

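View pics/side1.png

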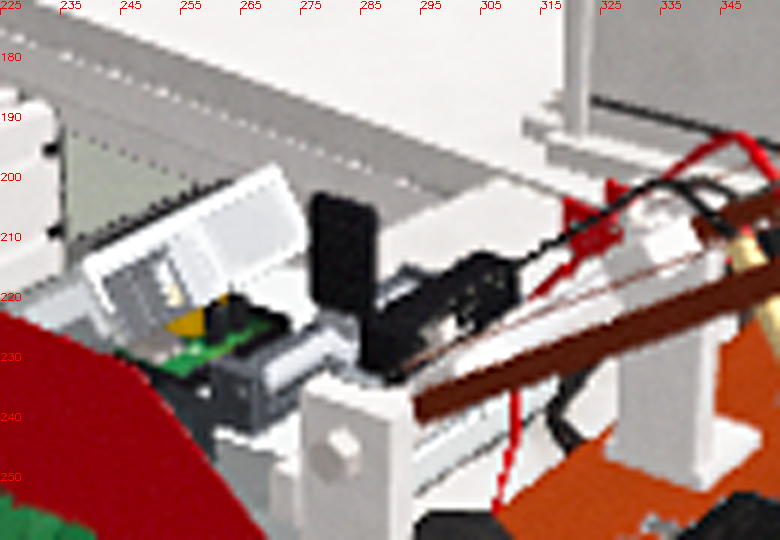

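Top view: press bar from about (269,218) to (292,230), centre (280.7,224.6). The tab top is at about (289,207). The raised guard, with its black strip, runs from (277,175) to (300,186). The side view agrees, with the guard wide open.

Run:
```python
from h import *
c=load('top'); q=lambda a,b,z=None: px(c,235+a/7-.5+.07,155+b/7-.5+.07,z)
bl,tl,tr,br=[q(*p,62) for p in [(216,462),(238,420),(422,508),(402,550)]]
print(bl,tl,tr,br); print('ctr',(bl+tl+tr+br)/4, q(320,487), 'len',np.linalg.norm(tr-tl),np.linalg.norm(tl-bl))
yv=(tl+bl-tr-br); yaw=np.arctan2(yv[1],yv[0])-np.pi/2; print('yaw',yaw)
t0,t1=q(398,318,82),q(362,408,82); print('tab',(t0+t1)/2,np.linalg.norm(t0-t1), np.arctan2(*(t0-t1)[1::-1]), q(378,362))
a,b=q(290,143),q(455,215); print('strip',a,b,q(372,178),np.arctan2(*(a-b)[1::-1])-np.pi/2)
for p in [(155,470),(430,592),(585,245)]: print('plate',q(*p,20),q(*p))
# world z map around box
D=c['depth']; 
def cloud(n):
    c=load(n);v,u=np.mgrid[0:420,0:560]; d=c['depth'].ravel(); p=cv2.undistortPoints(np.stack([u.ravel(),v.ravel()],1).astype(float)[:,None],c['camera_matrix'],c['dist_coeffs'])[:,0]
    P=np.c_[p,np.ones(len(p))]*d[:,None]; P=P@rot(c).T+c['eye']; return P[d>0]
P=np.vstack([cloud('top'),cloud('side')]); 
print('max heights rows x 400..740 step 40; cols y 260..-260')
for x in range(300,760,40): print(x,[int(P[(abs(P[:,0]-x)<20)&(abs(P[:,1]-y)<20)&(P[:,2]<700)][:,2].max(initial=-1)) for y in range(280,-281,-40)])
```

```text
[490.59248136  22.57484121  62.        ] [504.26430493  15.56805927  62.        ] [475.93160063 -43.1108968   62.        ] [462.40396674 -36.58331598  62.        ]
ctr [483.29808841 -10.38782807  62.        ] [482.18360846 -10.47437248  64.59339217] len 65.16104678877292 15.362739106020298
yaw -0.4472399433503891
tab [518.89749197 -28.76208005  82.        ] 31.225693302409898 -0.38076774751509124 [518.76710922 -27.98720595  83.85365873]
strip [594.8209276   -1.13359414  67.76083337] [569.36593201 -53.91264253  73.75427354] [581.67061655 -27.33975339  73.16327043] -0.4493823902599028
plate [495.21181411  42.62082705  20.        ] [494.87363403  42.59226443  21.95148442]
plate [454.36296001 -48.98263622  20.        ] [453.95895457 -48.70946648  23.1530251 ]
plate [ 573.68612633 -103.58437299   20.        ] [ 573.15203264 -103.28245884   22.05379319]
max heights rows x 400..740 step 40; cols y 260..-260
300 [265, 283, 265, 236, 160, 166, 92, 87, 66, 66, 65, 66, 14, 20, 527]
340 [264, 275, 231, 230, 127, 266, 166, 93, 66, 66, 65, 67, 481, 517, 526]
380 [234, 216, 216, 203, 170, 94, 89, 89, 65, 66, 65, 24, 461, 506, 521]
420 [206, 212, 161, 187, 171, 88, 50, 29, 7, 9, 26, 25, 22, 492, 519]
460 [166, 175, 160, 145, 6, 6, 6, 67, 67, 21, 6, 25, 23, 473, 511]
500 [83, 75, 14, 36, 53, 27, 62, 79, 86, 43, 7, 6, 6, 446, 461]
540 [29, 14, 42, 43, 73, 78, 92, 55, 86, 77, 21, 5, 5, 1, 6]
580 [43, 57, 75, 30, 29, 82, 92, 85, 79, 75, 25, 0, -1, -1, 6]
620 [42, 29, 81, 81, 31, 81, 80, 69, 58, -1, -1, -1, -1, -1, -1]
660 [80, 29, 80, 82, 77, 82, 81, 4, -1, -1, -1, -1, -1, -1, -1]
700 [82, 75, 31, 83, 83, 81, -1, -1, -1, -1, -1, -1, -1, -1, -1]
740 [81, 81, 82, 82, -1, -1, -1, -1, -1, -1, -1, -1, -1, -1, -1]
```

```bash
cat >> h.py <<'E'
YAW=-0.445
X=np.array([np.cos(YAW),np.sin(YAW),0]); Y=np.array([-X[1],X[0],0]); O=np.array([578.2,-26.9,0])
def W(x,y,z): return O+X*x+Y*y+np.array([0,0,z])
def box(p): d=np.array(p)-O; return np.array([d@X,d@Y,d[2]]).round(1)
RT=np.c_[Y,X,[0,0,-1]]
def plan(target,n,Rt=RT,p=None,r=None):
    s=manip.get_state(); p=s['tcp_pos'] if p is None else p; r=R.from_quat(s['eef_rot']) if r is None else r
    w=(r.inv()*R.from_matrix(Rt)).as_rotvec(); d=(target-p)/n; xs=[]
    for i in range(n):
        xs.append((r.inv().apply(d)).round(1).tolist()); r=r*R.from_rotvec(w/n)
    print(xs,'twist',(w/n).round(4).tolist()); return target,r
E
python3 - <<'E'
from h import *
s=manip.get_state()
p=np.array(s['tcp_pos'])+[0,0,170]
t=W(-6,15,400); print(t); plan(t,14,p=p)
E
```

```text
[579.24120421 -10.77809274 400.        ]
[[-40.1, -34.6, 0.1], [-44.1, -29.3, 0.1], [-47.5, -23.5, 0.1], [-50.0, -17.4, 0.1], [-51.8, -11.1, 0.1], [-52.8, -4.5, 0.1], [-52.9, 2.1, 0.1], [-52.3, 8.7, 0.1], [-50.8, 15.2, 0.1], [-48.5, 21.4, 0.0], [-45.4, 27.3, 0.0], [-41.7, 32.7, 0.0], [-37.3, 37.7, 0.0], [-32.3, 42.0, 0.0]] twist [-0.0001, 0.0001, 0.1251]
```

>>> step_arm(xyz=[[0,0,-34],[0,0,-34],[0,0,-34],[0,0,-34],[0,0,-34]], twist=[[0,0,0],[0,0,0],[0,0,0],[0,0,0],[0,0,0]], grip=0)

```text
time_s: 0.72
tcp_pos: [162.8, 603.1, 402.0]
eef_rot: [0.132, 0.991, -0.0, -0.0]
force: [-0.4, -0.8, -0.5]
opening: 0.001
grip_force: 0.0
```

>>> step_arm(xyz=[[-40,-34.5,0],[-44,-29,0],[-47.5,-23.5,0],[-50,-17.5,0],[-52,-11,0]], twist=[[0,0,0.125],[0,0,0.125],[0,0,0.125],[0,0,0.125],[0,0,0.125]])

```text
time_s: 1.35
tcp_pos: [312.3, 382.9, 401.0]
eef_rot: [0.432, 0.902, -0.0, 0.0]
force: [0.8, 0.7, 0.5]
opening: -0.001
grip_force: 0.0
```

>>> step_arm(xyz=[[-53,-4.5,0],[-53,2,0],[-52,8.5,0],[-51,15,0],[-48.5,21.5,0]], twist=[[0,0,0.125],[0,0,0.125],[0,0,0.125],[0,0,0.125],[0,0,0.125]])

```text
time_s: 1.98
tcp_pos: [461.0, 163.4, 401.2]
eef_rot: [0.688, 0.726, -0.0, -0.0]
force: [0.7, 0.5, 0.8]
opening: -0.0
grip_force: 0.0
```

>>> step_arm(xyz=[[-45.5,27,0],[-41.5,32.5,0],[-37,37.5,0],[-32,42,0],[0,0,60]], twist=[[0,0,0.125],[0,0,0.125],[0,0,0.125],[0,0,0.125],[0,0,0]])

```text
time_s: 2.6
tcp_pos: [583.7, -12.6, 344.3]
eef_rot: [0.847, 0.532, 0.004, 0.003]
force: [0.1, 0.6, -0.8]
opening: -0.0
grip_force: 0.0
```

Run:
```python
from h import *
s=manip.get_state(); print(box(s['tcp_pos']),s['joints'].round(3)); plan(W(-6,15,130),4)
```

```text
[ -1.2  15.3 344.3] [-4.200e-02  2.480e-01  1.613e+00 -1.000e-03  1.271e+00  4.070e-01]
[[-0.3, -1.7, 53.6], [-0.2, -1.6, 53.6], [-0.2, -1.4, 53.6], [-0.1, -1.3, 53.6]] twist [0.0023, -0.0008, -0.0008]
```

>>> step_arm(xyz=[[0,-2,55],[0,-2,55],[0,-1,55],[0,0,50],[0,0,20]], twist=[[0,0,0],[0,0,0],[0,0,0],[0,0,0],[0,0,0]])

```text
time_s: 3.22
tcp_pos: [572.3, -7.3, 102.8]
eef_rot: [0.845, 0.534, -0.002, -0.002]
force: [0.4, -0.9, 0.1]
opening: -0.001
grip_force: 0.0
```

Run:
```python
from h import *
s=manip.get_state(); print(box(s['tcp_pos']),s['force'])
c=shot('side'); d=shot('top')
a=cv2.resize(c['img'][140:260,220:340],(600,600),interpolation=2); b=cv2.resize(d['img'][150:250,240:320],(200,250))
cv2.imwrite('pics/s2.png',a[:,:,::-1])
```

```text
[-13.7  15.2 102.8] [ 0.37647207 -0.92658542  0.10088675]
```

View pics/s2.png

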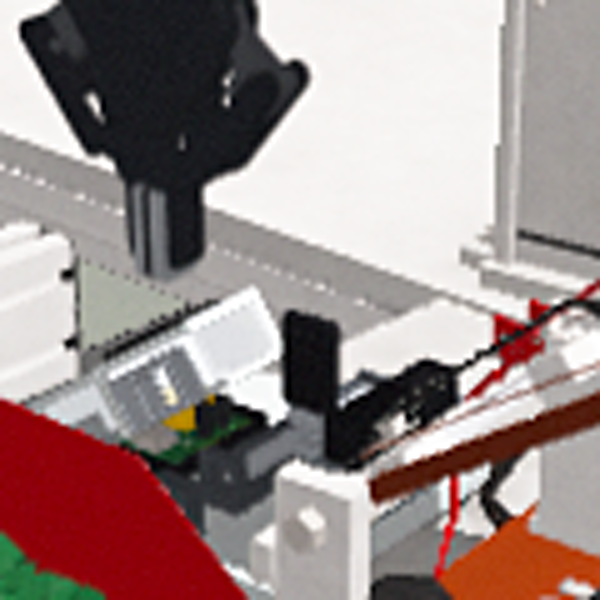

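The fingers are above the guard's front half and clear of the tab. I'll press down along the arc.

>>> step_arm(xyz=[[0,2,10],[0,2,10],[0,-2,5],[0,-2,5],[0,-3,5]], twist=[[0,0,0],[0,0,0],[0,0,0],[0,0,0],[0,0,0]])

```text
time_s: 3.95
tcp_pos: [572.0, -5.9, 71.3]
eef_rot: [0.845, 0.534, 0.0, 0.0]
force: [0.6, -0.1, -0.1]
opening: 0.002
grip_force: 0.0
```

Run:
```python
from h import *
s=manip.get_state(); print(box(s['tcp_pos']),s['force'])
```

```text
[-14.6  16.2  71.3] [ 0.60968277 -0.11520635 -0.10689669]
```

>>> step_arm(xyz=[[0,-2,3],[0,-2,3],[0,-2,3],[0,-1,3],[0,0,0]], twist=[[0,0,0],[0,0,0],[0,0,0],[0,0,0],[0,0,0]])

```text
time_s: 4.58
tcp_pos: [564.9, -2.7, 59.3]
eef_rot: [0.845, 0.534, -0.001, -0.001]
force: [-3.6, 2.6, 3.5]
opening: -0.002
grip_force: 2.8
```

Run:
```python
from h import *
s=manip.get_state(); print(box(s['tcp_pos']),s['force'])
c=shot('side'); 
a=cv2.resize(c['img'][140:260,220:340],(600,600),interpolation=2)
cv2.imwrite('pics/s3.png',a[:,:,::-1])
```

```text
[-22.5  16.1  59.3] [-3.64069602  2.57764934  3.54456434]
```

View pics/s3.png

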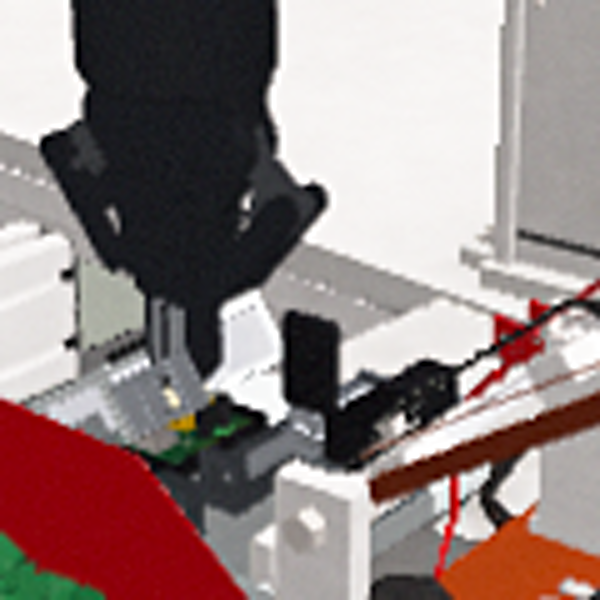

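The finger slid down in front of the guard's edge, and the guard is still up. I'll back off and raise the tool, then measure the strip again.

>>> step_arm(xyz=[[0,-6,0],[0,0,-20],[0,0,-40],[0,0,-60],[-40,-60,-40]], twist=[[0,0,0],[0,0,0],[0,0,0],[0,0,0],[0,0,0]])

```text
time_s: 5.25
tcp_pos: [510.1, -8.4, 213.1]
eef_rot: [0.845, 0.535, 0.003, 0.002]
force: [-0.4, -0.1, 0.3]
opening: 0.0
grip_force: 0.0
```

>>> step_arm(xyz=[[-60,-20,-20],[-60,0,0],[0,0,0],[0,0,0],[0,0,0]], twist=[[0,0,0],[0,0,0],[0,0,0],[0,0,0],[0,0,0]])

```text
time_s: 5.88
tcp_pos: [439.7, -104.8, 228.3]
eef_rot: [0.845, 0.535, 0.0, -0.0]
force: [0.2, 1.1, -0.2]
opening: 0.0
grip_force: 0.0
```

Run:
```python
from h import *
s=manip.get_state(); print(box(s['tcp_pos']),s['force'])
c=shot('top'); u,v,w,h=240,150,80,60
im=cv2.resize(c['img'][v:v+h,u:u+w],None,fx=10,fy=10,interpolation=cv2.INTER_CUBIC)[:,:,::-1].copy()
for k in range(0,w,10): cv2.putText(im,str(u+k),(k*10,8),0,.35,(0,0,255))
for k in range(10,h,10): cv2.putText(im,str(v+k),(0,k*10),0,.35,(0,0,255))
cv2.imwrite('pics/t2.png',im)
# dark pixels near strip by depth
V,U=np.mgrid[165:200,265:310]; 
for g in [0]:
    L=[box(px(c,a,b)) for a,b in zip(U.ravel(),V.ravel()) if c['img'][b,a].max()<60]
L=np.array(L); L=L[(L[:,2]>55)&(abs(L[:,1])<45)]; print(len(L),L.mean(0),L.min(0),L.max(0))
```

```text
[ -91.5 -129.9  228.3] [ 0.17635338  1.12949413 -0.22079965]
62 [ 0.67741935  0.80645161 74.32741935] [ -2.9 -26.6  70. ] [ 5.  26.7 76.7]
```

View pics/t2.png

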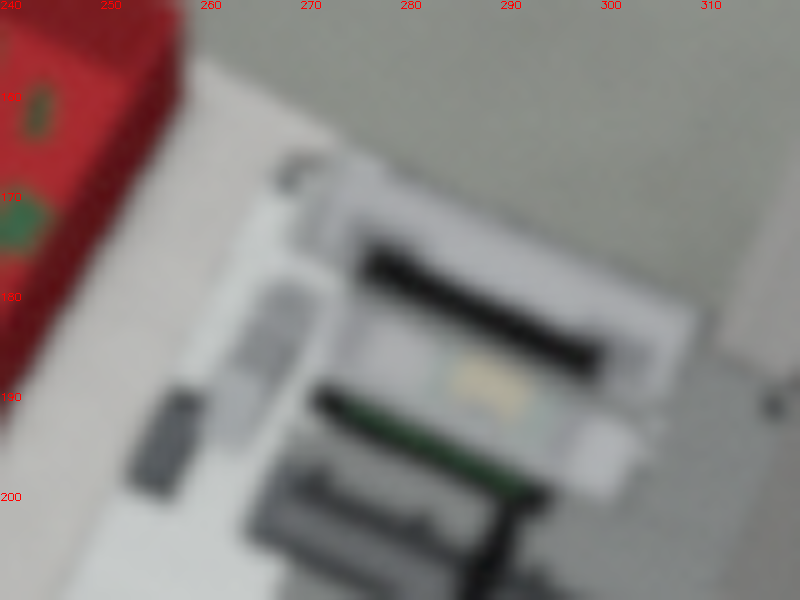

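Strip centre is now at box (0.7, 0.8, 74), so the box frame holds. In the picture the strip runs from (276,177) to (299,186). The earlier descent was just too far forward, so I'll come down at x = +3.

Run:
```python
from h import *
t,r=plan(W(3,14,150),4); plan(W(3,14,95),1,p=t,r=r)
```

```text
[[35.9, 23.8, 19.5], [35.9, 23.7, 19.5], [35.9, 23.7, 19.5], [35.9, 23.7, 19.6]] twist [-0.0001, -0.0, 0.0009]
[[-0.0, -0.0, 55.0]] twist [0.0, -0.0, -0.0]
```

>>> step_arm(xyz=[[36,24,10],[36,24,10],[36,24,20],[36,23,38],[0,0,50]], twist=[[0,0,0],[0,0,0],[0,0,0],[0,0,0],[0,0,0]])

```text
time_s: 6.55
tcp_pos: [590.8, -13.3, 99.8]
eef_rot: [0.844, 0.536, 0.002, 0.001]
force: [0.0, -0.8, -0.9]
opening: 0.003
grip_force: 0.0
```

>>> step_arm(xyz=[[0,0,0],[0,0,0],[0,0,0],[0,0,5],[0,0,0]], twist=[[0,0,0],[0,0,0],[0,0,0],[0,0,0],[0,0,0]])

```text
time_s: 7.18
tcp_pos: [586.8, -16.4, 96.0]
eef_rot: [0.845, 0.534, 0.0, 0.0]
force: [0.1, -0.4, 0.2]
opening: 0.002
grip_force: 0.0
```

Run:
```python
from h import *
s=manip.get_state(); print(box(s['tcp_pos']),s['force'])
```

```text
[ 3.2 13.2 96. ] [ 0.05951089 -0.43344588  0.17692272]
```

>>> step_arm(xyz=[[0,0,14],[0,0,4],[0,-2,3],[0,-3,3],[0,-3,3]], twist=[[0,0,0],[0,0,0],[0,0,0],[0,0,0],[0,0,0]])

```text
time_s: 7.8
tcp_pos: [577.8, -12.2, 69.2]
eef_rot: [0.845, 0.534, -0.001, -0.001]
force: [-10.6, 4.2, 19.4]
opening: 0.001
grip_force: 9.4
```

Run:
```python
from h import *
s=manip.get_state(); f=s['force']; print(box(s['tcp_pos']),f@X,f@Y,f[2])
```

```text
[-6.7 13.1 69.2] -11.376999596141111 -0.7473776914064703 19.41178742098135
```

The contact is on the front lip and jams, so I'll lift off and start further toward the hinge.

>>> step_arm(xyz=[[0,0,-14],[0,8,-6],[0,8,0],[0,2,0],[0,0,0]], twist=[[0,0,0],[0,0,0],[0,0,0],[0,0,0],[0,0,0]])

```text
time_s: 8.43
tcp_pos: [595.7, -20.7, 88.0]
eef_rot: [0.845, 0.534, -0.0, -0.0]
force: [0.7, -0.5, 0.1]
opening: -0.001
grip_force: 0.0
```

Run:
```python
from h import *
s=manip.get_state(); f=s['force']; print(box(s['tcp_pos']),f@X,f@Y,f[2])
c=shot('side'); 
a=cv2.resize(c['img'][170:250,230:310],(640,640)[:2],interpolation=cv2.INTER_CUBIC)[:600]
cv2.imwrite('pics/s4.png',a[:,:,::-1])
```

```text
[13.1 13.2 88. ] 0.8937713891436735 -0.13371566065674453 0.08879261691461196
```

View pics/s4.png

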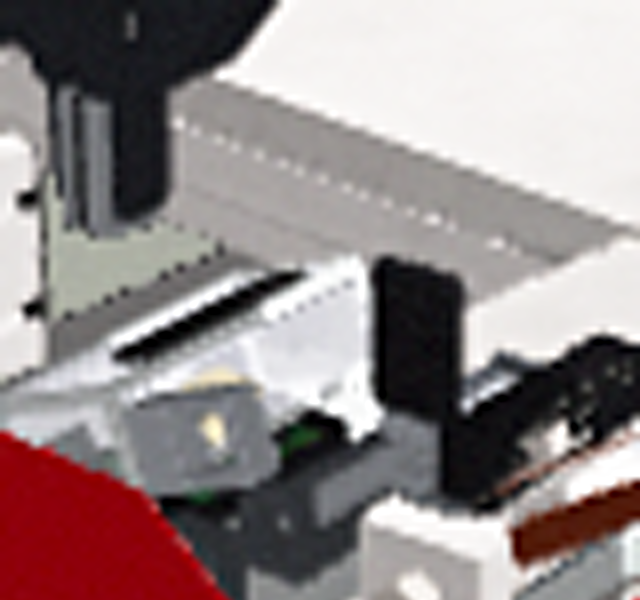

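The guard did move: it is lower now, with the strip visible at about (256,210) in full side pixels. I'll measure it.

Run:
```python
from h import *
c=load('side'); V,U=np.mgrid[202:216,243:270]
L=np.array([box(px(c,a,b)) for a,b in zip(U.ravel(),V.ravel()) if c['img'][b,a].max()<70]); L=L[(abs(L[:,1])<40)&(L[:,2]>45)]
print(len(L),L.mean(0),L.min(0),L.max(0))
m=np.median(L,0); print('theta',np.arctan2(m[2]-24,18-m[0])-.6435)
```

```text
51 [-11.05490196   6.22941176  65.84705882] [-15.7 -27.   57.5] [ 3.7 32.2 67.5]
theta 0.31198396407247575
```

Guard is at about 0.3 rad and the strip at (-11, 66). I'll go on pressing.

>>> step_arm(xyz=[[0,-10,8],[0,-10,8],[0,-2,5],[0,-3,4],[0,-3,4]], twist=[[0,0,0],[0,0,0],[0,0,0],[0,0,0],[0,0,0]])

```text
time_s: 9.1
tcp_pos: [567.8, -7.6, 59.2]
eef_rot: [0.845, 0.535, -0.002, -0.001]
force: [-0.5, 0.5, 2.9]
opening: 0.002
grip_force: 1.3
```

Run:
```python
from h import *
s=manip.get_state(); f=s['force']; print(box(s['tcp_pos']),f@X,f@Y,f[2])
```

```text
[-17.7  13.   59.2] -0.6367550484305124 0.24551306770098186 2.8811259831448948
```

>>> step_arm(xyz=[[0,-1,2],[0,0,2],[0,0,2],[0,0,0],[0,0,0]], twist=[[0,0,0],[0,0,0],[0,0,0],[0,0,0],[0,0,0]])

```text
time_s: 9.72
tcp_pos: [569.4, -7.9, 53.9]
eef_rot: [0.845, 0.534, -0.0, -0.0]
force: [-5.1, 2.6, 11.0]
opening: -0.0
grip_force: 5.2
```

Run:
```python
from h import *
s=manip.get_state(); f=s['force']; print(box(s['tcp_pos']),f@X,f@Y,f[2])
```

```text
[-16.1  13.3  53.9] -5.7452458944175415 0.12430277351206305 10.993645501078227
```

>>> step_arm(xyz=[[0,-3,1],[0,0,1],[0,0,1],[0,0,0],[0,0,0]], twist=[[0,0,0],[0,0,0],[0,0,0],[0,0,0],[0,0,0]])

```text
time_s: 10.35
tcp_pos: [569.3, -7.7, 53.5]
eef_rot: [0.845, 0.535, 0.002, 0.002]
force: [-6.5, -4.5, 29.5]
opening: -0.004
grip_force: 14.8
```

Run:
```python
from h import *
s=manip.get_state(); f=s['force']; print(box(s['tcp_pos']),f@X,f@Y,f[2])
```

```text
[-16.3  13.5  53.5] -3.950404238706997 -6.823643851279667 29.54263573266966
```

Stalled at 29 N at z 53.5, so the guard is shut. Next: lift, open to about 26 mm, and go to the bolt and catch.

>>> step_arm(xyz=[[0,0,-15],[0,0,-25],[0,0,-35],[-30,-28,0],[-31,-28,0]], twist=[[0,0,0],[0,0,0],[0,0,0],[0,0,0],[0,0,0]], grip=0.31)

```text
time_s: 10.98
tcp_pos: [490.3, -38.2, 126.0]
eef_rot: [0.845, 0.535, 0.001, 0.001]
force: [-1.1, -0.6, 0.6]
opening: 0.314
grip_force: 0.0
```

>>> step_arm(xyz=[[0,0,0],[0,0,0],[0,0,15],[0,0,10],[0,0,0]], twist=[[0,0,0],[0,0,0],[0,0,0],[0,0,0],[0,0,0]])

```text
time_s: 11.6
tcp_pos: [489.5, -37.6, 99.0]
eef_rot: [0.845, 0.535, -0.001, -0.001]
force: [-0.1, -0.3, 0.6]
opening: 0.309
grip_force: 0.0
```

Run:
```python
from h import *
s=manip.get_state(); f=s['force']; print(box(s['tcp_pos']),f@X,f@Y,f[2])
c=shot('side');d=shot('top') 
a=cv2.resize(c['img'][160:240,240:320],(400,400),interpolation=cv2.INTER_CUBIC)
b=cv2.resize(d['img'][170:250,250:330],(400,400),interpolation=cv2.INTER_CUBIC)
cv2.imwrite('pics/s5.png',np.hstack([a,b])[:,:,::-1])
V,U=np.mgrid[200:225,243:275]
L=np.array([box(px(c,a,b)) for a,b in zip(U.ravel(),V.ravel()) if c['img'][b,a].max()<70]); L=L[(abs(L[:,1])<32)&(L[:,2]>48)&(L[:,0]>-35)]
print(len(L),np.median(L,0))
```

```text
[-75.4 -47.8  99. ] -0.00838700818699475 -0.2845846890083543 0.5791830813665658
93 [-25.    5.5  52. ]
```

View pics/s5.png

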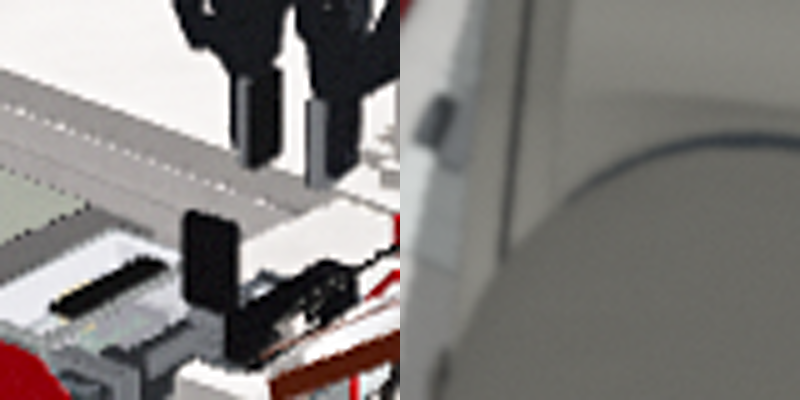

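Left half: the guard is shut (strip z≈52) and the fingertips are above the bar and beside the tab. The top view is blocked by the arm. Now going down.

>>> step_arm(xyz=[[1,2,15],[0,0,13],[0,0,5],[0,0,5],[0,0,0]], twist=[[0,0,0],[0,0,0],[0,0,0],[0,0,0],[0,0,0]])

```text
time_s: 12.32
tcp_pos: [492.4, -37.8, 62.3]
eef_rot: [0.845, 0.534, -0.0, -0.0]
force: [-0.0, -0.1, 0.5]
opening: 0.308
grip_force: 0.0
```

Run:
```python
from h import *
s=manip.get_state(); f=s['force']; print(box(s['tcp_pos']),f@X,f@Y,f[2])
```

```text
[-72.8 -46.8  62.3] 0.047414723977847927 -0.1307992402250613 0.4756189355141881
```

>>> step_arm(xyz=[[0,0,4],[0,0,3],[0,0,3],[0,0,0],[0,0,0]], twist=[[0,0,0],[0,0,0],[0,0,0],[0,0,0],[0,0,0]])

```text
time_s: 12.95
tcp_pos: [492.6, -37.8, 52.7]
eef_rot: [0.845, 0.534, 0.0, 0.0]
force: [-1.2, -0.4, 6.5]
opening: 0.311
grip_force: 2.9
```

Run:
```python
from h import *
s=manip.get_state(); f=s['force']; print(box(s['tcp_pos']),f@X,f@Y,f[2],s['ft_torque']@Y)
```

```text
[-72.6 -46.7  52.7] -0.8926862651256432 -0.9143278037911191 6.541256759291039 0.33097312733786444
```

6.5 N on the bar, so the catch is about fully down. Press a touch more and start pushing the bolt.

>>> step_arm(xyz=[[0,0,1],[4,0,0],[4,0,0],[3,0,0],[2,0,0]], twist=[[0,0,0],[0,0,0],[0,0,0],[0,0,0],[0,0,0]])

```text
time_s: 13.58
tcp_pos: [497.6, -26.8, 51.7]
eef_rot: [0.845, 0.535, -0.001, 0.0]
force: [-3.3, -7.1, 7.7]
opening: 0.311
grip_force: 4.5
```

Run:
```python
from h import *
s=manip.get_state(); f=s['force']; print(box(s['tcp_pos']),f@X,f@Y,f[2])
```

```text
[-72.7 -34.6  51.7] 0.0892500870142727 -7.837847265144798 7.694731365213059
```

>>> step_arm(xyz=[[3,0,0],[3,0,0],[3,0,0],[3,0,0],[3,0,0]], twist=[[0,0,0],[0,0,0],[0,0,0],[0,0,0],[0,0,0]])

```text
time_s: 14.2
tcp_pos: [504.0, -13.3, 51.7]
eef_rot: [0.845, 0.535, -0.001, 0.0]
force: [-2.7, -6.7, 7.1]
opening: 0.313
grip_force: 4.5
```

Run:
```python
from h import *
s=manip.get_state(); f=s['force']; print(box(s['tcp_pos']),f@X,f@Y,f[2])
```

```text
[-72.8 -19.7  51.7] 0.43202591622363756 -7.1924319075090715 7.087930888874984
```

Moving freely; carry on to the end stop.

>>> step_arm(xyz=[[3,0,0],[3,0,0],[2,0,0],[2,0,0],[1,0,0]], twist=[[0,0,0],[0,0,0],[0,0,0],[0,0,0],[0,0,0]])

```text
time_s: 14.82
tcp_pos: [508.0, -4.5, 51.7]
eef_rot: [0.845, 0.535, -0.002, 0.0]
force: [-7.0, -20.5, 11.7]
opening: 0.311
grip_force: 11.0
```

Run:
```python
from h import *
s=manip.get_state(); f=s['force']; print(box(s['tcp_pos']),f@X,f@Y,f[2])
```

```text
[-73.  -10.   51.7] 2.475412817482549 -21.566317662305842 11.661240193544785
```

The end stop is reached at y = -10 with 21 N. Release the catch while still holding the bolt home, then back away.

>>> step_arm(xyz=[[0,0,-4],[0,0,-5],[0,0,-5],[0,0,0],[-6,0,0]], twist=[[0,0,0],[0,0,0],[0,0,0],[0,0,0],[0,0,0]])

```text
time_s: 15.45
tcp_pos: [506.1, -8.2, 65.0]
eef_rot: [0.845, 0.534, -0.0, -0.0]
force: [-0.2, 0.4, 0.2]
opening: 0.308
grip_force: 0.0
```

>>> step_arm(xyz=[[-8,0,-10],[0,0,-40],[0,0,-50],[-50,-50,-30],[-60,-60,0]], twist=[[0,0,0],[0,0,0],[0,0,0],[0,0,0],[0,0,0]])

```text
time_s: 16.08
tcp_pos: [390.9, -56.2, 192.4]
eef_rot: [0.845, 0.535, 0.002, 0.002]
force: [-0.3, -1.0, -0.0]
opening: 0.309
grip_force: 0.0
```

>>> step_arm(xyz=[[-20,-20,0],[0,0,0],[0,0,0],[0,0,0],[0,0,0]], twist=[[0,0,0],[0,0,0],[0,0,0],[0,0,0],[0,0,0]])

```text
time_s: 16.7
tcp_pos: [364.1, -64.8, 189.8]
eef_rot: [0.845, 0.535, -0.0, -0.0]
force: [1.1, -0.4, 0.2]
opening: 0.314
grip_force: 0.0
```

Run:
```python
from h import *
s=manip.get_state(); print(box(s['tcp_pos']),s['force'])
c=shot('side');d=shot('top') 
a=cv2.resize(c['img'][175:245,240:310],(400,400),interpolation=cv2.INTER_CUBIC)
b=cv2.resize(d['img'][170:240,250:320],(400,400),interpolation=cv2.INTER_CUBIC)
cv2.imwrite('pics/s6.png',np.hstack([a,b])[:,:,::-1])
V,U=np.mgrid[165:245,240:320]
L=np.array([box(px(d,a,b)) for a,b in zip(U.ravel(),V.ravel()) if d['img'][b,a].max()<70])
for n,m in dict(tab=(L[:,2]>74)&(abs(L[:,0]+53)<15)&(abs(L[:,1])<45),bar=(abs(L[:,0]+93)<8)&(abs(L[:,1]+26)<30),strip=(abs(L[:,0]+22)<8)&(abs(L[:,1])<30)&(L[:,2]<70)).items(): print(n,m.sum(),np.median(L[m],0))
```

```text
[-176.9 -126.4  189.8] [ 1.05934624 -0.44648686  0.15056598]
tab 39 [-54.4   4.3  82.6]
bar 212 [-94.2 -26.2  63.6]
strip 102 [-21.6   -0.15  55.6 ]
```

View pics/s6.png

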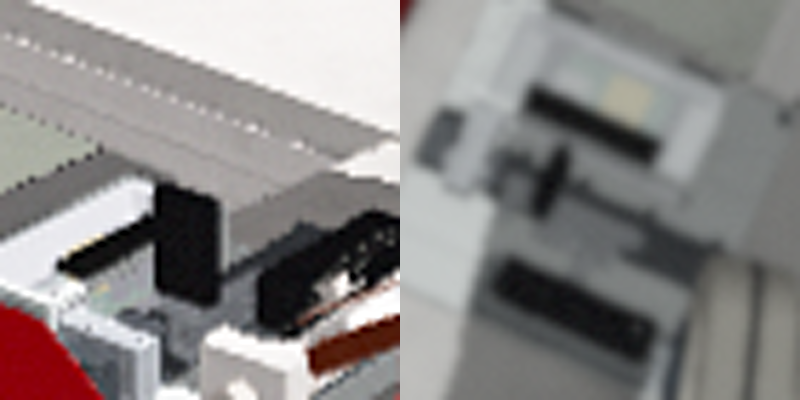

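The pictures show the tab moved 30 mm to y≈+4 (right half, about (550,180)). The bar is back up at 63.6 mm against 64.6 mm by the same camera before, and the guard is shut. The robot is clear, so I'll hand in.

```bash
python3 -c "
from plant import manip
print(manip.hand_in())"
```

```text
the job is handed in; nothing more can be done
None
```

I handed the job in at about 17 s of the 48 s limit. At the last look the guard was shut, the bolt was home against its stop, the catch was back up and the robot was clear; no verdict came back.

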